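# Stop-button test on the laboratory centrifuge's control box

## Task

Do the morning stop test on the centrifuge's yellow control box: push the red mushroom stop button in until it latches, twist it clockwise by pushing on its wings until it springs back out, and then press the green reset button all the way down and let it come up again. Press green only after the red button is out. Only touch and push, without forcing anything: the box stays standing where it is, nothing is picked up, and the other things on the bench are left undisturbed.

Things in the scene. Friction and masses are not known exactly. Their poses are not given: they have to be found in the camera images.
- station: Control box standing loose on the bench, about 2.5 kg on rubber feet: 130 (its x) x 240 (its y) x 70 mm high, grey with a yellow top. Origin at the centre of its underside; its top face is at z = 70 mm. The red stop button's axis stands at x = 0, y = +55 mm of its frame, the green button's at x = 0, y = -65 mm. The box is turned by up to 0.6 rad from square to the bench.
- estop_top (a point): Centre of the top of the red mushroom stop button, 116 mm above the bench when out, 108 mm when in. Head: 48 mm diameter, 22 mm thick, white curved arrows showing clockwise. Two opposite red wings reach to 45 mm from the axis, 16 mm wide, 18 mm thick, undersides level with the head's: 24 mm above the box top when out, 16 mm when in. Below is only a black collar, 22 mm radius, 8 mm high.
- wing_near (a point): Middle of the wing nearer the robot, on the wing's centre line 35 mm from the button's axis, 9 mm above the wing's underside. At rest it lies straight towards -x of the box from the button's axis. Seen from above, clockwise moves this wing towards +y of the box (to the robot's left). Moves with the head.
- wing_far (a point): The same point on the opposite wing, which lies towards +x of the box at rest and moves towards -y of the box when turned clockwise.
- estop (a joint): How far the red button is pushed in, m: 0 fully out, 0.008 fully in (a hard stop). Snap action: it takes about 4 N to start it in (peaks to 5 N), less as it goes; past half way (0.004) it snaps fully in by itself and stays latched, held by about 2 N.
- estop_twist (a joint): How far the red head is turned clockwise seen from above, rad: 0 at rest, at most 1.0 (end stop). A light spring turns it back to 0 when let go. With the button in, turning it lifts the head; at 0.5 to 0.65 rad it springs fully out. It takes only 1 to 2 N at a wing.
- reset_button_top (a point): Centre of the top of the green reset button (30 mm diameter, in a black housing of 46 mm diameter and 12 mm height), 92 mm above the bench when up.
- reset_button (a joint): How far the green button is pressed, m: 0 up, 0.006 fully down; full travel takes 5 N and a spring brings it back up.
- tube_rack: Aluminium rack of glass tubes, 70 x 160 x 84 mm, loose. Origin under its centre. Leave alone.
- amber_bottle: Brown bottle with black cap, 60 mm diameter, 130 mm high, loose. Origin under its centre. Leave alone.
- white_jar: White jar with blue lid, 64 mm diameter, 90 mm high, loose. Origin under its centre. Leave alone.
- beaker: Glass beaker, 64 mm diameter, 85 mm high, loose. Origin under its centre. Leave alone.
- glove_carton: White and teal carton, 60 x 110 x 70 mm, loose. Origin under its centre. Leave alone.
- timer: Flat white bench timer, 60 x 60 x 22 mm, loose. Origin under its centre. Leave alone.

How it is judged (in metres and radians):
On the way, in this order (a step that is already met when the one before it is completed fails the run):
1. the red button is pushed in and latched (value of joint estop above 0.0065 m), for 0.2 s.
2. the red button, turned clockwise, has sprung out (value of joint estop_twist above 0.35 rad and value of joint estop below 0.002 m), for 0.05 s.
3. the green button is pressed down while the red one is out (value of joint reset_button above 0.0045 m and value of joint estop below 0.002 m), for 0.05 s.
At the end, for the whole second after the job is handed in: The red button is fully out (within 1.5 mm) and turned back to rest (within 0.15 rad), the green button is up (within 1.5 mm), and the box stands level and still within 30 mm of where it began, with the other things upright (value of joint each of estop, reset_button below 0.0015 m and value of joint estop_twist below 0.15 rad and distance of station from where it was at the start of the episode below 0.03 m and angle between station's own z axis and vertical below 0.05 rad and linear speed of station below 0.01 m/s and angle between each of tube_rack, amber_bottle, white_jar, beaker's own z axis and vertical below 0.1 rad); the robot touches nothing.
It fails at once if the green button is pressed while the red one is in (value of joint reset_button above 0.003 m and value of joint estop above 0.004 m).
It fails at once if the control box is lifted, tipped or shoved away (height (world z) of station above 0.01 m or angle between station's own z axis and vertical above 0.12 rad or distance of station from where it was at the start of the episode above 0.04 m).
It fails at once if the control box or its buttons are forced or pinched hard (over 45 N) (contact force between the fingers and station above 45 N).
It fails at once if another thing on the bench is moved or picked up (over 30 mm) (distance of any of tube_rack, amber_bottle, white_jar, beaker, glove_carton, timer from where it was at the start of the episode above 0.03 m).
It also fails if it takes over 48 s, if anything falls off the work surface, if the arm or the gripper's body presses on something with over 40 N, if the wrist force passes 120 N, or if a joint passes its speed limit or range.

## Robot

A 6-joint arm with a two-finger parallel gripper is mounted at the origin on the work surface. World frame = base frame: x ahead of the robot, y to its left, z up, the work surface at z = 0. Lengths are in m, angles in degrees, forces in N, time in s.
With the tool pointing down it reaches from about 0.4 to 0.825 m from the base axis. Payload 7 kg.
Tool frame: the origin (TCP) lies at the very end of the fingers, on their centre line; the grasp point (between the pads) lies bot.tcp_to_grasp behind it (bot.tcp_to_grasp is the distance from the TCP to the grasp point, in m); z points along the fingers, y is the direction in which the jaws open and shut (so a half turn about z gives the same grasp; the last joint's range is limited). The gripper opens to 88 mm and grips with 3 to 60 N. Pads are 19 mm wide; open, the fingers measure 130 mm over their backs; the gripper's body (78 mm by 193 mm) begins 47 mm behind the grasp point.
Start: joints at [92.653, 20.546, 0.682, 0, -70.136, -16.507], TCP at [0.162, 0.655, 0.227] pointing down, gripper open.
Joint ranges: [-176.03, 176.03], [-82.01, 121.73], [-58.28, 71.71], [-173.87, 95.51], [-174.79, -0.11], [-173.66, 173.66]. Speed limits (degrees/s): [136.94, 136.94, 172.46, 180, 180, 180].

## Interface

Orientations are given as a 3x3 rotation matrix whose columns are the frame's x, y, z axes.
In Python, from plant import bot gives the robot as it stands. Calls block until the motion is done:
- bot.goto(position, orientation): joint-space move of the TCP to a pose.
- bot.move_straight(position, speed=0.15, ori=None): straight line of the TCP; ori=None keeps the orientation; speed is the mean speed in m/s.
- bot.move_joints(angles): joint-space move.
- bot.gripper_to(opening, effort=None): opening from 0.0 (shut) to 1.0 (fully open); effort is the grip in N (None keeps the last); returns when the fingers have stopped.
- bot.hold(seconds).
- bot.inverse_kinematics(position, orientation): joint angles nearest the present ones, or None.
- bot.observe(): the state.
- bot.get_image(name): name is "scene" or "top" or "wrist"; returns a dict with "frame" (400x640x3 uint8, red, green, blue), "intrinsics" (3x3 intrinsics, pixels), "rvec" (rotation vector, rad) and "tvec" (3), from world to camera coordinates, as OpenCV has them. Camera axes: x right, y down, z forward; pixel columns grow to the right and rows downward; lengths in m; the calibration is good to about 2 mm. The wrist camera is an equidistant fisheye: a pixel r from the principal point sees the ray r / f radians off the axis. A picture is of the moment at which its call begins. There is no depth.
A pose or a line that the arm cannot do raises bot.PlanningError and nothing moves.
- bot.hand_in(): hands the job in, once; it reports no verdict.
The state is a dict: "clock": time; "joints": joint angles; "qvel": joint speeds; "tau": joint torques, N m; "ee_pos": TCP position; "tcp_rot": TCP orientation; "ft_force": force on the tool from outside, world axes, zero at the start; "torque": the same for the moment, N m; "finger_gap": opening from 0.0 (shut) to 1.0 (fully open).
Only numpy, scipy, OpenCV 4.12 (cv2) and the standard library are available. Lean on these libraries where they do the work, as an engineer would, in place of code of your own. Each camera call takes 0.05 s, during which the arm holds its last target. There are 200 camera calls.

## Working session

There is one attempt and no reset: what is moved stays moved. The work goes in short steps, each a Python script; the robot and the scene stay as the last script left them, time stands still between calls to the robot, and variables do not carry over. Pictures are saved under pics/ and viewed, about 8 in all and at most 12, crops included, and the job is handed in when it is done.

```bash
mkdir -p pics; ls; python3 - <<'E'
from plant import bot
import cv2
for n in("top","scene"):
    d=bot.get_image(n); cv2.imwrite(f"pics/{n}0.png",d["frame"][:,:,::-1]); print(n,d["intrinsics"],d["rvec"],d["tvec"])
o=bot.observe();print(o["clock"],o["ee_pos"],o["tcp_rot"],o["ft_force"],bot.tcp_to_grasp)
E
```

```text
pics
top [[370.54170541   0.         323.76591034]
 [  0.         370.54170541 196.85823154]
 [  0.           0.           1.        ]] [ 2.12863454 -2.08277265  0.23722069] [-0.07277534  0.62059893  1.19216434]
scene [[431.69802264   0.         325.91922233]
 [  0.         431.69802264 203.47936221]
 [  0.           0.           1.        ]] [ 1.47220235  2.0738215  -0.90629946] [ 0.26767118 -0.31362272  1.66820903]
0.1 [0.16156045 0.65493084 0.22569848] [[ 9.70879797e-01 -2.39567049e-01 -2.21421234e-04]
 [-2.39567106e-01 -9.70878620e-01 -1.51881557e-03]
 [ 1.48885022e-04  1.52763259e-03 -9.99998822e-01]] [ 0.09307033 -0.10376958  0.96348772] 0.0188
```

View pics/top0.png

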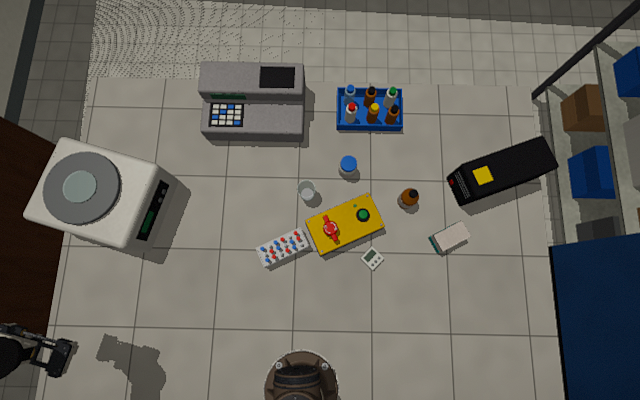

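View pics/scene0.png

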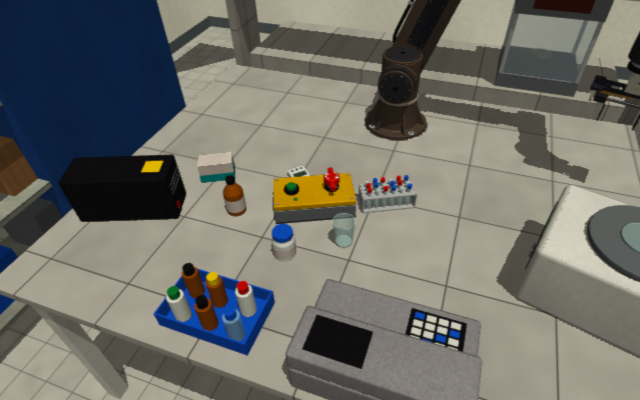

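Top view: yellow box around (345,222), red button (331,230), green (363,214). The rack sits left of the box, the timer, beaker, bottle and jar are nearby, and a large centrifuge stands between the start pose and the box. Scene view: the same layout, seen from the far side. Next I localise by colour.

```bash
cat > h.py <<'E'
import numpy as np, cv2
def ray(d,px,z):
    K=d["intrinsics"]; R=cv2.Rodrigues(np.array(d["rvec"],float))[0]; t=np.array(d["tvec"],float).ravel()
    C=-R.T@t; v=R.T@np.linalg.inv(K)@np.array([px[0],px[1],1.]); return C+v*(z-C[2])/v[2]
def mask(f,c,roi):
    h=cv2.cvtColor(f,cv2.COLOR_RGB2HSV).astype(int); H,S,V=h[...,0],h[...,1],h[...,2]
    m={'y':(H>18)&(H<32)&(S>150)&(V>80),'r':((H<8)|(H>172))&(S>150)&(V>80),'g':(H>45)&(H<85)&(S>120)&(V>40)}[c]
    o=np.zeros(m.shape,np.uint8); a,b,c_,d_=roi; o[b:d_,a:c_]=m[b:d_,a:c_]*255
    n,l,s,_=cv2.connectedComponentsWithStats(o); 
    return np.uint8(l==1+np.argmax(s[1:,4]))*255
def cen(m): y,x=np.nonzero(m); return x.mean(),y.mean()
def Rdown(a): # tool z down, jaw (y) axis at world angle a
    y=np.array([np.cos(a),np.sin(a),0]); z=np.array([0,0,-1.]); return np.column_stack([np.cross(y,z),y,z])
E
python3 - <<'E'
from plant import bot
from h import *
np.set_printoptions(precision=4,suppress=True)
for n,roi in(("top",(300,185,395,265)),("scene",(262,160,360,225))):
    d=bot.get_image(n); f=d["frame"]
    r=cen(mask(f,'r',roi)); g=cen(mask(f,'g',roi)); m=mask(f,'y',roi)
    pr=ray(d,r,.105); pg=ray(d,g,.091); print(n,"red",r,pr,"green",g,pg,"dist",np.hypot(*(pr-pg)[:2]), "ang",np.degrees(np.arctan2(*(pr-pg)[1::-1])))
    hull=cv2.convexHull(cv2.findContours(m,0,1)[0][0] if 0 else np.argwhere(m)[:,::-1].astype(np.int32))
    w=np.array([ray(d,p[0],.07)[:2] for p in hull]); rc=cv2.minAreaRect((w*1000).astype(np.float32)); print(rc)
    if n=="top":
        R=cv2.Rodrigues(np.array(d["rvec"]))[0]; print("cam",-R.T@d["tvec"])
        for nm,p in dict(cfuge_bl=(150,262),cfuge_tl=(62,138),cfuge_tr=(172,165),cf_l=(25,210),rack=(285,247),beaker=(307,190),jar=(348,165),bottle=(409,198),timer=(372,259),carton=(450,237)).items(): print(nm,ray(d,p,.05)[:2],ray(d,p,.3)[:2])
    c=cv2.resize(f[roi[1]-30:roi[3]+30,roi[0]-30:roi[2]+30],None,fx=4,fy=4,interpolation=2)[:,:,::-1]; cv2.imwrite(f"pics/c_{n}.png",c)
E
```

```text
top red (np.float64(330.075), np.float64(228.46875)) [ 0.5094 -0.0819  0.105 ] green (np.float64(362.8840579710145), np.float64(213.92753623188406)) [ 0.5621 -0.1899  0.091 ] dist 0.12022510641263706 ang 116.0080757992931
((533.592041015625, -130.66473388671875), (129.42198181152344, 238.18125915527344), 25.227724075317383)
cam [ 0.3452 -0.0583  1.2997]
cfuge_bl [0.392  0.5123] [0.3827 0.3981]
cfuge_tl [0.8207 0.8796] [0.7256 0.692 ]
cfuge_tr [0.7292 0.4768] [0.6524 0.3697]
cf_l [0.5575 0.9595] [0.515  0.7559]
rack [0.4512 0.067 ] [0.43  0.042]
beaker [ 0.6494 -0.0006] [ 0.5886 -0.0121]
jar [ 0.7434 -0.1423] [ 0.6637 -0.1255]
bottle [ 0.6289 -0.3541] [ 0.5721 -0.2949]
timer [ 0.4177 -0.2245] [ 0.4032 -0.1913]
carton [ 0.4968 -0.4889] [ 0.4665 -0.4028]
scene red (np.float64(331.3671497584541), np.float64(179.11111111111111)) [ 0.5134 -0.0808  0.105 ] green (np.float64(290.8939393939394), np.float64(186.3181818181818)) [ 0.5663 -0.1887  0.091 ] dist 0.12017748347739145 ang 116.15760732649684
((541.204833984375, -128.68389892578125), (146.26248168945312, 239.88070678710938), 25.136247634887695)
```

Both cameras agree: red–green spacing is 120.2 mm (120 nominal), box size 129x238 mm, yaw about 25.8°. I'll approach at a retracted radius, clear of the centrifuge.

```bash
cat >> h.py <<'E'
RED=np.array([.510,-.0815]); GREEN=np.array([.563,-.1895]); YAW=np.radians(25.8)
E
python3 - <<'E'
from plant import bot
from h import *
np.set_printoptions(precision=3,suppress=True)
o=bot.observe(); 
bot.move_straight([.104,.417,.36],speed=.25)
a0=YAW+np.radians(52)
def best(p):
    for a in (a0,a0+np.pi):
        q=bot.inverse_kinematics(p,Rdown(a)); q2=bot.inverse_kinematics(p,Rdown(a-np.radians(64)))
        print(np.degrees(a),q,q2)
best([*RED,.20])
a=a0 if abs(bot.inverse_kinematics([*RED,.2],Rdown(a0))[5])<abs(bot.inverse_kinematics([*RED,.2],Rdown(a0+np.pi))[5]) else a0+np.pi
print("use",np.degrees(a))
bot.goto([.43,-.07,.34],Rdown(a))
bot.gripper_to(0.0,effort=10)
bot.goto([*RED,.20],Rdown(a))
o=bot.observe(); print(o["clock"],o["ee_pos"],o["joints"],o["ft_force"],o["finger_gap"])
for n in("top","wrist"):
    d=bot.get_image(n); cv2.imwrite(f"pics/{n}1.png",d["frame"][:,:,::-1])
E
```

```text
77.80000000000001 [  12.721    6.73   -21.349    0.     -61.921 -114.921] None
257.8 [ 12.721   6.73  -21.349   0.    -61.921  65.079] [ 12.721   6.73  -21.349   0.    -61.921   1.079]
use 257.8
7.5583 [ 0.51  -0.081  0.201] [ 12.791   6.65  -21.324   0.005 -61.938  65.056] [ 0.353  0.135 -0.004] 0.004744364710449966
```

View pics/wrist1.png

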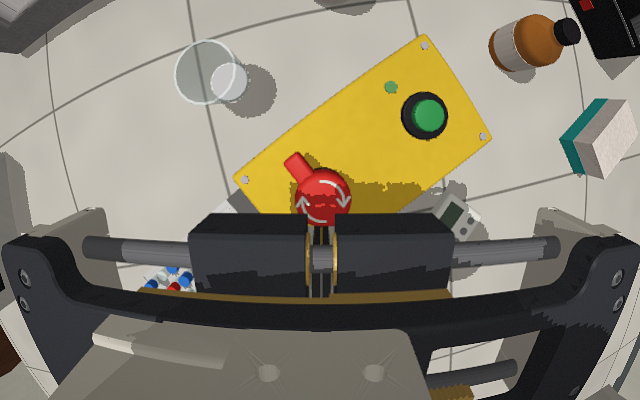

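The wrist view shows the red head at about (323,195), just ahead of the closed fingertips, with the far wing at (297,165). Green is at (430,115). The beaker and bottle are clear. I'll check these points with the fisheye model, then press red.

```bash
cat >> h.py <<'E'
def wray(d,px,z):
    K=d["intrinsics"]; p=np.array([[px]],float); 
    n=cv2.fisheye.undistortPoints(p,K,np.zeros(4))[0,0]
    return ray(dict(d,intrinsics=np.eye(3)),n,z)
def press(bot,xy,z0,z1,fmax=20,step=.001):
    for z in np.arange(z0,z1-1e-6,-step):
        bot.move_straight([*xy,z],speed=.015); o=bot.observe(); f=o["ft_force"]
        print("z %.4f cmd %.4f F"%(o["ee_pos"][2],z),np.round(f,2),"t %.2f"%o["clock"])
        if np.linalg.norm(f)>fmax: print("STOP"); break
E
python3 - <<'E'
from plant import bot
from h import *
np.set_printoptions(precision=4,suppress=True)
d=bot.get_image("wrist")
pr=wray(d,(323,195),.114);pg=wray(d,(430,114),.092);print(pr,pg,np.hypot(*(pr-pg)[:2]))
if np.hypot(*(pr[:2]-RED))<.006:
    bot.move_straight([*RED,.125],speed=.1)
    bot.hold(.2); print(bot.observe()["ft_force"])
    press(bot,RED,.118,.1095)
    bot.hold(.3); bot.move_straight([*RED,.165],speed=.1); 
    o=bot.observe(); print(o["clock"],o["ee_pos"],o["ft_force"])
    im=[bot.get_image(n)["frame"] for n in("scene","wrist")]
    a=cv2.resize(im[0][130:230,260:400],(560,400),interpolation=2)
    cv2.imwrite("pics/p2.png",cv2.resize(np.vstack([a,im[1][:200,40:600]]),None,fx=1,fy=1)[:,:,::-1])
E
```

```text
[ 0.5138 -0.0836  0.114 ] [ 0.561 -0.191  0.092] 0.11732361548767813
[-0.0988 -0.0422 -0.4731]
z 0.1179 cmd 0.1180 F [ 0.13 -0.42 -0.29] t 9.43
z 0.1170 cmd 0.1170 F [0.08 0.47 0.44] t 9.68
z 0.1162 cmd 0.1160 F [-0.93 -0.05  2.  ] t 9.93
z 0.1151 cmd 0.1150 F [ 0.7  -0.67  1.96] t 10.18
z 0.1138 cmd 0.1140 F [-1.34  0.45  1.39] t 10.43
z 0.1127 cmd 0.1130 F [-0.02  0.39 -0.42] t 10.68
z 0.1118 cmd 0.1120 F [0.12 0.18 0.21] t 10.93
z 0.1109 cmd 0.1110 F [ 0.3   0.21 -0.19] t 11.18
z 0.1099 cmd 0.1100 F [-0.52  0.52  0.1 ] t 11.43
12.425 [ 0.5096 -0.0815  0.1646] [ 0.0531 -0.191   0.4388]
```

View pics/p2.png

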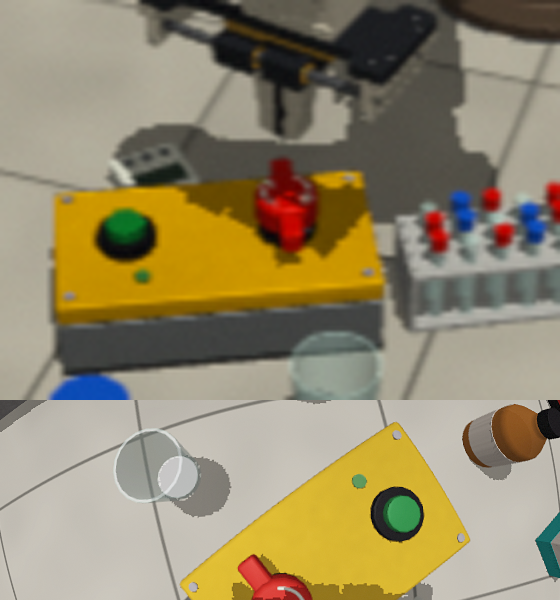

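The picture shows the head seated low on its collar, and the force vanished after about 3 mm of travel, so red snapped in and latched. Now I open to straddle the wings, descend, and twist with joint 6.

```bash
python3 - <<'E'
from plant import bot
from h import *
np.set_printoptions(precision=3,suppress=True)
C=np.array([.511,-.082])
bot.gripper_to(.75); print(bot.observe()["finger_gap"])
bot.move_straight([*C,.165],speed=.1)
for z in (.125,.105,.095,.084):
    bot.move_straight([*C,z],speed=.06); o=bot.observe(); print(z,o["ee_pos"],o["ft_force"])
    if np.linalg.norm(o["ft_force"])>8: raise SystemExit("contact")
q=np.array(o["joints"],float); t0=o["torque"][2]
for k in range(1,22):
    q2=q.copy(); q2[5]-=3*k; bot.move_joints(q2); o=bot.observe()
    print(3*k,o["ft_force"],"Tz %.3f"%(o["torque"][2]-t0),"t %.2f"%o["clock"])
    if np.linalg.norm(o["ft_force"])>15: print("STOP");break
bot.hold(.2)
d=bot.get_image("scene")["frame"];w=bot.get_image("wrist")["frame"]
cv2.imwrite("pics/p3.png",np.vstack([cv2.resize(d[130:230,260:400],(560,400),interpolation=2),w[:200,40:600]])[:,:,::-1])
E
```

```text
0.7526794525349392
0.125 [ 0.511 -0.082  0.125] [ 0.78   0.913 -0.007]
0.105 [ 0.511 -0.082  0.105] [0.536 0.244 0.114]
0.095 [ 0.511 -0.082  0.095] [ 0.209  0.435 -0.187]
0.084 [ 0.511 -0.082  0.083] [ 0.435 -0.354  0.337]
3 [0.737 0.942 0.482] Tz 0.037 t 16.14
6 [-0.886  0.173 -0.691] Tz 0.078 t 16.39
9 [0.248 0.401 0.036] Tz -0.017 t 16.64
12 [-0.532  0.327 -0.803] Tz 0.026 t 16.89
15 [0.237 0.126 0.353] Tz 0.027 t 17.14
18 [ 0.354  0.394 -0.005] Tz 0.003 t 17.39
21 [0.343 0.077 0.217] Tz 0.083 t 17.64
24 [-0.177  0.513  0.39 ] Tz 0.038 t 17.89
27 [-0.335  0.288  0.337] Tz 0.033 t 18.14
30 [0.328 0.349 0.541] Tz 0.087 t 18.39
33 [0.038 0.844 1.352] Tz 0.064 t 18.64
36 [-0.135 -0.346  0.603] Tz 0.036 t 18.89
39 [ 0.855 -0.919  0.522] Tz 0.058 t 19.14
42 [ 0.773 -0.248  0.687] Tz 0.058 t 19.39
45 [ 0.196 -1.563  0.446] Tz 0.082 t 19.64
48 [-0.224 -0.534  0.615] Tz 0.079 t 19.89
51 [0.442 0.377 0.302] Tz 0.071 t 20.14
54 [ 0.113 -0.58   0.659] Tz 0.081 t 20.39
57 [-0.767 -0.295  1.22 ] Tz 0.046 t 20.64
60 [-0.148 -0.709  0.821] Tz 0.049 t 20.89
63 [-0.812 -0.047  0.901] Tz 0.074 t 21.14
```

View pics/p3.png

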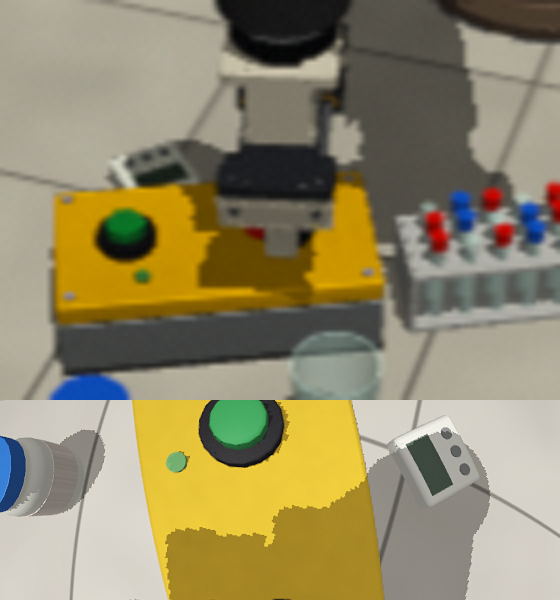

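The view is mostly hidden: the wing shows left of the finger at about (255,232), so the head has turned. I'll add 8° for margin, still short of the end stop. Then I turn back, lift and check that red is out before pressing green.

```bash
python3 - <<'E'
from plant import bot
from h import *
np.set_printoptions(precision=3,suppress=True)
q=np.array(bot.observe()["joints"],float)
for s in (4,8):
    q2=q.copy(); q2[5]-=s; bot.move_joints(q2); o=bot.observe(); print(s,o["ft_force"],o["torque"])
bot.hold(.3)
q2=q.copy(); q2[5]+=50; bot.move_joints(q2); bot.hold(.2); print(bot.observe()["ft_force"])
p=bot.observe()["ee_pos"]
bot.move_straight([p[0],p[1],.20],speed=.12)
bot.gripper_to(0.0)
bot.move_straight([*GREEN,.20],speed=.15)
o=bot.observe(); print(o["clock"],o["ee_pos"],o["ft_force"])
d=bot.get_image("scene")["frame"];T=bot.get_image("top");t=T["frame"]
r=cen(mask(t,'r',(300,185,395,265)));print(r,ray(T,r,.105))
cv2.imwrite("pics/p4.png",np.hstack([cv2.resize(d[130:230,260:400],(560,400),interpolation=2),cv2.resize(t[190:270,300:348],(240,400),interpolation=2)])[:,:,::-1])
E
```

```text
4 [ 0.678 -0.774  0.571] [-0.312  0.118  0.036]
8 [ 0.097 -0.43   1.177] [-0.344  0.084  0.066]
[0.041 1.061 0.289]
26.625 [ 0.563 -0.189  0.2  ] [ 0.294  0.675 -0.486]
(np.float64(329.88461538461536), np.float64(228.17948717948718)) [ 0.51  -0.081  0.105]
```

View pics/p4.png

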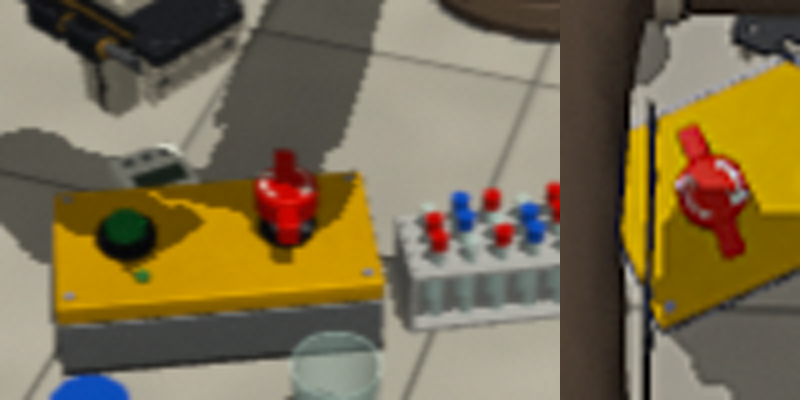

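In the picture, the red head sits about 2 native pixels higher than when latched: the near wing tip moved from row 158 to 150 and the far one from 250 to 243 in the 4x crop. That matches about 8 mm, so red is out and back at rest, and the box hasn't moved. Now green.

```bash
python3 - <<'E'
from plant import bot
from h import *
np.set_printoptions(precision=3,suppress=True)
bot.move_straight([*GREEN,.10],speed=.12); bot.hold(.2); print(bot.observe()["ft_force"])
press(bot,GREEN,.094,.0864,fmax=15,step=.00095)
bot.hold(.3); o=bot.observe(); print(o["ee_pos"],o["ft_force"])
bot.move_straight([*GREEN,.20],speed=.1); bot.move_straight([.46,-.25,.27],speed=.2)
o=bot.observe(); print(o["clock"],o["ee_pos"],o["ft_force"])
d=bot.get_image("scene");f=d["frame"];roi=(262,160,360,225)
for c,z in(('r',.105),('g',.091)): print(c,ray(d,cen(mask(f,c,roi)),z))
cv2.imwrite("pics/p5.png",cv2.resize(f[130:230,230:390],(800,500),interpolation=2)[:,:,::-1])
E
```

```text
[-0.619  0.429  0.932]
z 0.0939 cmd 0.0940 F [0.66 0.38 0.55] t 28.46
z 0.0930 cmd 0.0930 F [-0.19  0.05  0.43] t 28.71
z 0.0923 cmd 0.0921 F [-0.4   0.28  1.77] t 28.96
z 0.0913 cmd 0.0911 F [-0.55 -0.61  2.  ] t 29.21
z 0.0903 cmd 0.0902 F [ 0.2  -0.54  2.88] t 29.46
z 0.0893 cmd 0.0892 F [-0.    0.82  3.01] t 29.71
z 0.0884 cmd 0.0883 F [0.92 0.24 4.1 ] t 29.96
z 0.0874 cmd 0.0873 F [0.78 0.33 4.37] t 30.21
z 0.0865 cmd 0.0864 F [-0.29 -0.01  5.07] t 30.46
[ 0.563 -0.19   0.087] [2.108 0.751 4.988]
32.8833 [ 0.46  -0.25   0.269] [ 0.845 -0.443  0.243]
r [ 0.512 -0.081  0.105]
g [ 0.567 -0.189  0.091]
```

View pics/p5.png

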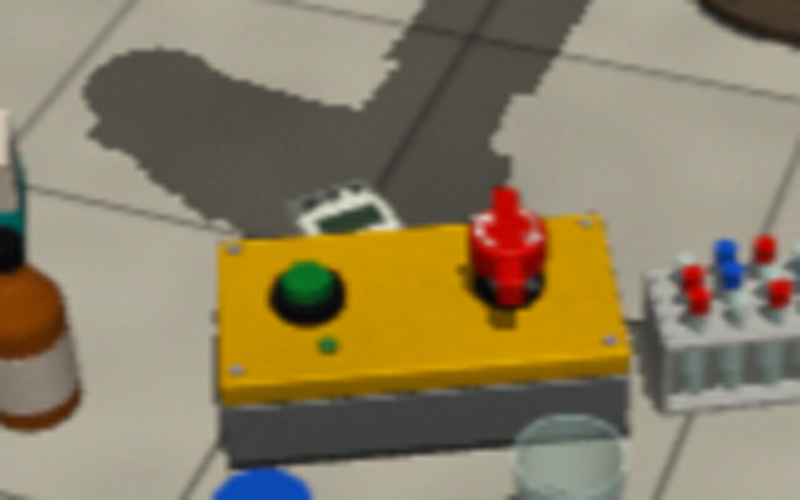

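The picture shows red out and at rest at (508,245), green up at (307,285), the neighbouring things upright and the arm clear. The 5 N force at 5.5 mm fits nearly full green travel. Handing in.

```bash
python3 -c "
from plant import bot
bot.hand_in()"
```

```text
the job is handed in; nothing more can be done
```

I ran the full stop test in order and handed it in; the last motion ended at about 33 s of the 48 s allowed. The hand-in gives no verdict, so the results below come from my own force readings and pictures.

- **Red pressed:** I pushed it in with the closed fingers. The force peaked at about 2 N in the samples and then dropped to zero after about 3 mm, and the picture showed the head seated low. The 2 N is below the 4 to 5 N stated, most likely because I sampled only once per millimetre.
- **Red released:** I twisted it clockwise with the open fingers straddling both wings. The fingers hid the button, so I did not see it spring out, and the wrist torque was too noisy to show the moment. From the finger geometry it turned roughly 0.7 to 0.85 rad. Afterwards the picture showed the head about 8 mm higher and the wings back at rest.
- **Green pressed:** I pressed only after that check, to about 5.5 mm down at 5 N, then let it come up.

**Last checks:** red was out and at rest, green was up, and the arm was clear. The box was within about 2 mm of where it started. The bottle, rack and beaker stood upright; the jar was only partly in that last picture. Contact forces stayed under about 6 N in every reading.

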